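Draw out the blue bottle tray with the pull hook

TASK

Take the orange-handled pull hook, reach it under the low glass shelf into the loop of the blue-capped bottle tray and draw that tray out until its whole pull loop stands in front of the shelf's edge. Then lift the hook out of the loop and stand it back on the bench, upright, letting go of it. Leave the red and the yellow tray shut.

Things in the scene. Friction and masses are not known exactly. Their poses are not given: they have to be found in the camera images.
- hook_grip (a point): Centre of the pull hook's orange handle, a 70 (x) x 34 (y) x 60 mm (z) block standing loose on the bench, 0.22 kg. x points to the hook, z up. An 8 mm steel rod runs level from its +x face, 20 mm above this centre, to 160 mm ahead of it, then bends straight down into a prong ending 24 mm below this centre. A grey-handled stick with a straight rod is of no use.
- blue_loop (a point): Centre of the pull loop of the tray with blue front plate, loop and caps. x points in under the shelf, z up; the tray slides out along -x, up to 110 mm, friction 2.5 N, and stays put. Flat U of 8 mm bar, 30 mm above the bench; opening 44 mm wide (y), 34 mm deep (x), open above and below; plate face at x +18 mm, top 56 mm above the bench. A pull of 63 mm frees the loop, 80 is ample.
- yellow_loop (a point): Centre of the same loop on the tray with yellow front plate, loop and caps, to be left shut. The three trays stand side by side, 115 mm apart, in any order, under one clear shelf 430 mm wide: underside 139 mm above the bench at its ends, 149 mm elsewhere, top 160 mm; its front edge lies 50 mm to -x of the shut trays' loop centres.
- red_loop (a point): Centre of the same loop on the tray with red front plate, loop and caps, to be left shut. Axes as for the blue one. Small bottles stand on the shelf's two ends, up to 250 mm above the bench.
There are look-alikes about, which are no part of the job. What is shaped like the part that bears blue_loop but green is not meant.

How it is judged:
By the outcome, as a careful person would: the job done as asked, in the order asked, and still so for the second after the job is handed in, with the robot touching nothing.
It also fails if it takes over 45 s, if anything falls off the work surface, if the arm or the gripper's body presses on something with over 40 N, if the wrist force passes 120 N, or if a joint passes its speed limit or range.

ROBOT

A 6-joint arm with a two-finger parallel gripper is mounted at the origin on the work surface. World frame = base frame: x ahead of the robot, y to its left, z up, the work surface at z = 0. Lengths are in m, angles in rad, forces in N, time in s.
With the tool pointing down it reaches from about 0.375 to 0.9 m from the base axis. Payload 3.1 kg.
Tool frame: the origin (TCP) lies midway between the tips of the shut fingers; the grasp point (between the pads) lies pinch_z behind it (pinch_z is the distance from the TCP to the grasp point, in m); y points along the fingers, z is the direction in which the jaws open and shut, and the axes are right-handed (so a half turn about y gives the same grasp; the last joint's range is limited). The gripper opens to 87 mm and grips with 3 to 60 N. Pads are 19 mm wide; open, the fingers measure 117 mm over their backs; the gripper's body (75 mm by 190 mm) begins 51 mm behind the grasp point.
Start: joints at [1.026, 0.527, 1.433, -0, 1.181, -0.178], TCP at [0.224, 0.584, 0.223] pointing down, gripper open.
Joint ranges: [-3.08, 3.08], [-0.75, 2.2], [0.22, 2.44], [-1.43, 4.57], [0, 2.65], [-2.85, 2.85]. Speed limits (rad/s): [2.79, 2.79, 3.14, 3.14, 3.14, 3.14].

INTERFACE

Orientations are given as a unit quaternion [x, y, z, w].
In Python, from rig import get_obs, camera, hand_in, pinch_z gives the robot as it stands. The module is installed in compiled form; this text tells all that it offers.
- The arm moves only by the tool arm_command, never from a script. Its argument "plan" is a list of rows, each a list of 2 entries, a list of its own where there are three numbers: the shift along the world's x, y, z in units of 25 mm (1.0 is 25 mm), then the turn about the world's z in units of 5 degrees (1.0 is 5 degrees). A call has 1 to 5 rows; each row is the pose to reach, as a shift and turn from the pose commanded when the call began; what a row does not reach only later rows make up. A row lasts 1/10 s, in which the tool goes at most 50 mm and 8.59 degrees, less where a joint would pass 70% of its speed; a pose out of reach is approached as far as the arm can. A call with a gripper value outside its range is refused whole. "fingers" is the opening, from -1 (shut) to 1 (fully open), set as the call begins (left out, the last holds). The fingers move at their own pace and stop on an object; "force" is the grip in N (left out, the last holds). Time passes only in rows, so rows that repeat a pose let the fingers close. It gives the time, the measured TCP pose, the force and the opening at its end, in the units of the state.
- get_obs(): the state, without advancing time (a new reading comes with each control period).
- camera(name): name is "scene" or "top"; returns a dict with "pixels" (480x640x3 uint8, red, green, blue), "camera_matrix" (3x3 intrinsics, pixels), "distortion" ([k1, k2, p1, p2, k3] as OpenCV has them; the pictures are not rectified), "R" (3x3) and "t" (3): a world point X has camera coordinates R X + t. Camera axes: x right, y down, z forward; pixel columns grow to the right and rows downward; lengths in m; the calibration is good to about 2 mm. A picture is of the moment at which its call begins. There is no depth.
- hand_in(): hands the job in, once; it reports no verdict.
The state is a dict: "time": time; "q": joint angles; "joint_velocities": joint speeds; "joint_torque": joint torques, N m; "position": TCP position; "tool_rot": TCP orientation; "ft_force": force on the tool from outside, world axes, zero at the start; "moment": the same for the moment, N m; "grip_width": finger opening in m.
Only numpy, scipy, OpenCV 4.12 (cv2) and the standard library are available. Lean on these libraries where they do the work, as an engineer would, in place of code of your own. Each camera call takes 0.05 s, during which the arm holds its last target.

## Working session

There is one attempt and no reset: what is moved stays moved. The work goes in short steps, Python scripts to look and compute and a tool call to move; the robot and the scene stay as the last step left them, time stands still between calls to the robot, and variables do not carry over. Pictures are saved under pics/ and viewed, and the job is handed in when it is done.

Besides the shell and the picture viewer there is one more tool, called after ">>>" as name(argument=value, ...), one argument or row to a line, values as JSON. arm_command: Moves the arm, as the interface text tells. Its arguments: {"type":"object","properties":{"plan":{"type":"array"},"fingers":{"type":"number"},"force":{"type":"number"}},"required":["plan"]}

```bash
mkdir -p pics; python3 - <<'E'
from rig import get_obs,camera,pinch_z
import cv2,pickle
print(pinch_z,get_obs())
for n in("scene","top"):
    c=camera(n);cv2.imwrite(f"pics/{n}0.png",c["pixels"][:,:,::-1]);pickle.dump(c,open(n+"0.pkl","wb"))
    print(n,c["camera_matrix"],c["distortion"],c["R"],c["t"])
E
```

```text
0.0187 {'time': 0.0, 'q': array([ 1.02653678e+00,  5.28469204e-01,  1.43390057e+00, -1.32403460e-05,
        1.18137918e+00, -1.78498628e-01]), 'joint_velocities': array([ 3.12309294e-04, -8.86080757e-05,  1.18560120e-03, -1.35735150e-03,
        3.52337139e-04,  9.06709474e-04]), 'joint_torque': array([ 6.49678805e-04, -4.40032268e+01, -1.76594335e+01,  6.33468828e-02,
        5.81604894e-02, -1.61035432e-04]), 'position': array([0.22312941, 0.58303357, 0.22157031]), 'tool_rot': array([ 0.69602959, -0.12886005,  0.12832906, -0.69460028]), 'ft_force': array([-0.25760823, -0.18009471, -0.0977451 ]), 'moment': array([ 0.01482558, -0.00455841, -0.00812985]), 'grip_width': 0.08690339430249096}
scene [[434.75654096   0.         319.4331384 ]
 [  0.         434.75654096 240.22250697]
 [  0.           0.           1.        ]] [-0.06835628  0.          0.          0.          0.        ] [[ 0.41593606  0.90935478  0.00843071]
 [ 0.73131076 -0.32896008 -0.59746953]
 [-0.54053841  0.25467459 -0.80184729]] [-0.04446503 -0.30990621  1.50711209]
top [[542.48800131   0.         324.34055929]
 [  0.         542.48800131 245.31342529]
 [  0.           0.           1.        ]] [0.03863214 0.         0.         0.         0.        ] [[-0.01797711 -0.99979187 -0.00964607]
 [-0.98616582  0.01932049 -0.16463198]
 [ 0.16478409  0.00655302 -0.98630789]] [-0.11665472  0.413888    1.59276552]
```

View pics/scene0.png

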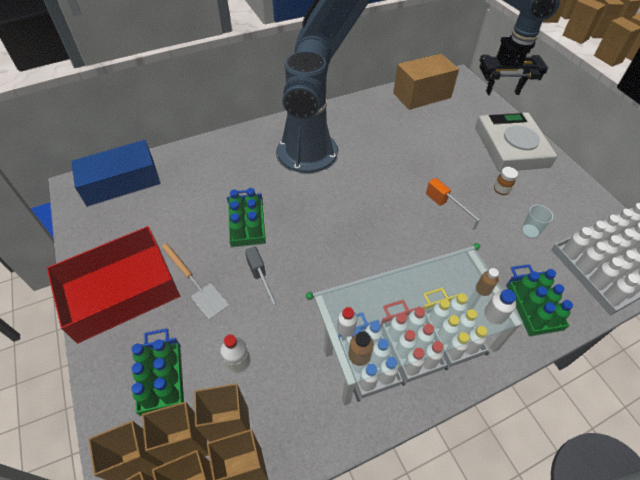

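View pics/top0.png

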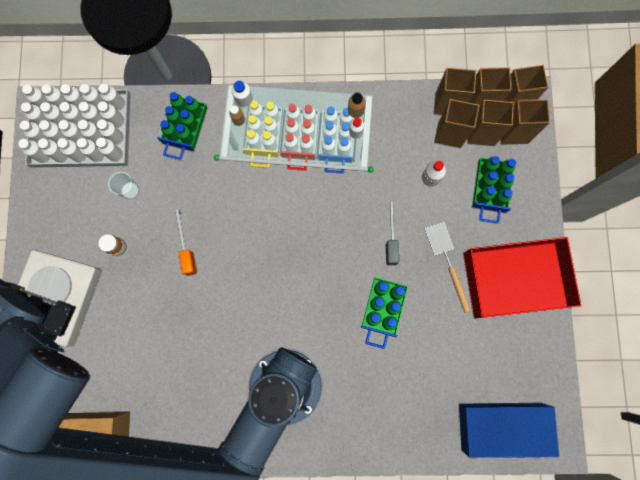

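```bash
cat > h.py <<'E'
import numpy as np,cv2,pickle
def load(n): return pickle.load(open(n+".pkl","rb"))
def ray(c,uv):
    p=cv2.undistortPoints(np.array([[uv]],float),c["camera_matrix"],c["distortion"])[0,0]
    R=c["R"];return -R.T@c["t"],R.T@np.array([p[0],p[1],1])
def onz(c,uv,z):
    o,d=ray(c,uv);return o+d*(z-o[2])/d[2]
def tri(c1,a,c2,b):
    o1,d1=ray(c1,a);o2,d2=ray(c2,b)
    s=np.linalg.lstsq(np.c_[d1,-d2],o2-o1,rcond=None)[0]
    P=o1+s[0]*d1;Q=o2+s[1]*d2
    return (P+Q)/2,np.linalg.norm(P-Q)
def proj(c,X):
    return cv2.projectPoints(np.array([X],float),cv2.Rodrigues(c["R"])[0],c["t"],c["camera_matrix"],c["distortion"])[0][0,0]
def crop(c,x0,y0,x1,y1,k,f):
    cv2.imwrite(f,cv2.resize(c["pixels"][y0:y1,x0:x1,::-1],None,fx=k,fy=k,interpolation=cv2.INTER_CUBIC))
E
python3 - <<'E'
from h import *
t=load("top0");s=load("scene0")
crop(t,205,70,385,190,4,"pics/tshelf.png")
crop(t,140,190,220,290,6,"pics/thook.png")
crop(s,300,230,520,410,3,"pics/sshelf.png")
crop(s,410,160,510,240,6,"pics/shook.png")
E
```

```text
(no output)
```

View pics/tshelf.png

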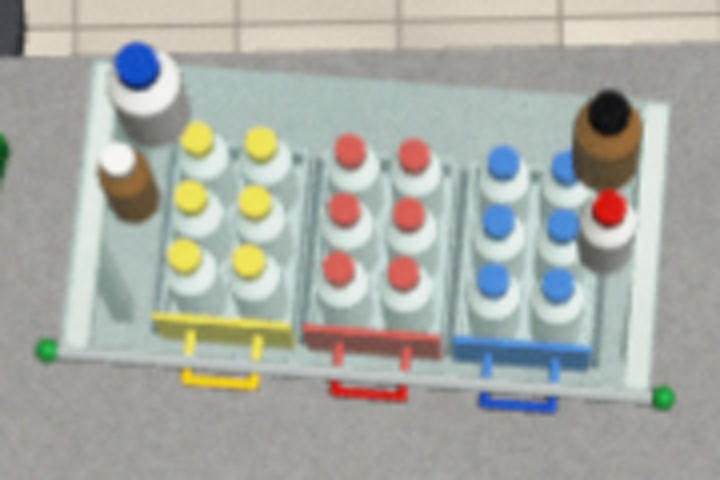

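View pics/thook.png

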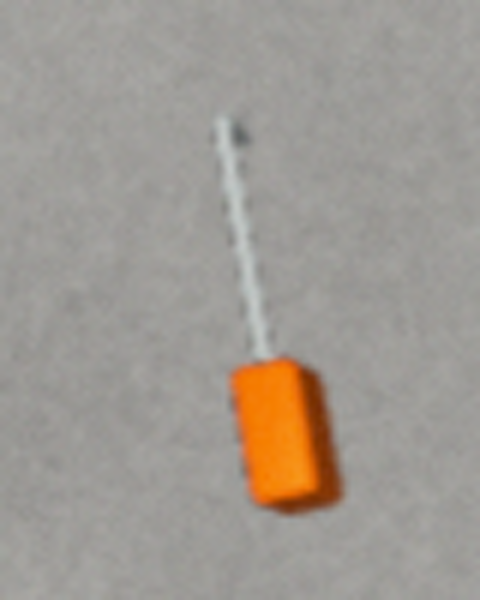

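View pics/sshelf.png

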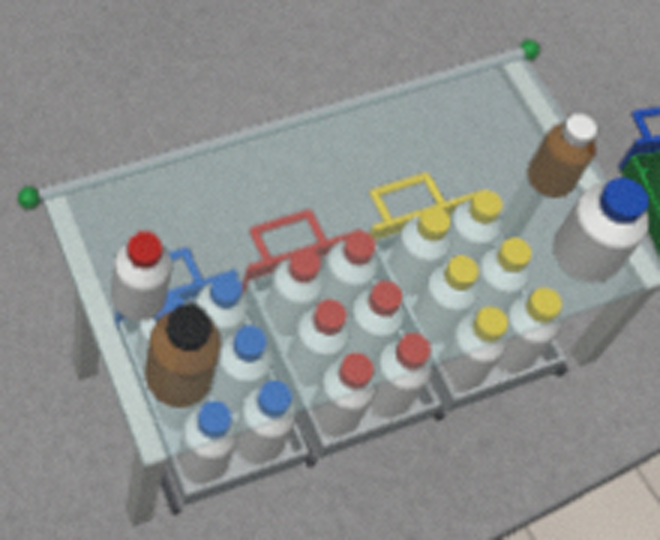

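View pics/shook.png

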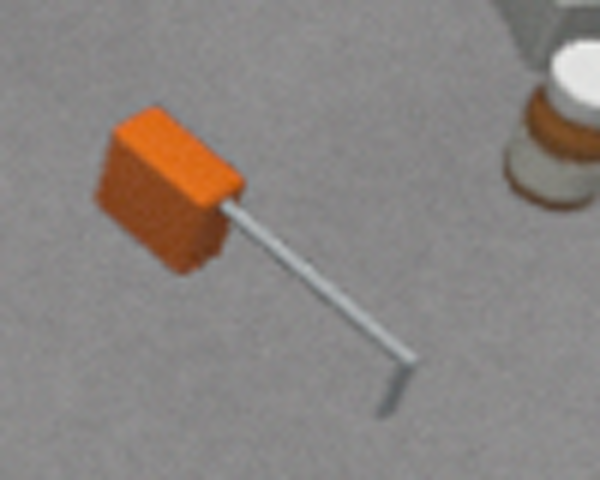

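```bash
python3 - <<'E'
from h import *
t=load("top0");s=load("scene0")
def f(p,x0,y0,k): return ((p[0]+.5)/k-.5+x0,(p[1]+.5)/k-.5+y0)
T=[f(p,140,190,6) for p in [(232,372),(292,360),(318,492),(258,505)]]
S=[f(p,410,160,6) for p in [(243,187),(210,210),(113,130),(155,105)]]
print("hook top centre",onz(t,np.mean(T,0),.06),onz(s,np.mean(S,0),.06),tri(t,np.mean(T,0),s,np.mean(S,0)))
for a in T: print(onz(t,a,.06))
tt=f((222,118),140,190,6);ss=f((413,360),410,160,6)
print("tip",onz(t,tt,.052),onz(s,ss,.052),tri(t,tt,s,ss))
# orange face mask top
hsv=cv2.cvtColor(t["pixels"],cv2.COLOR_RGB2HSV)
H,Sa,V=cv2.split(hsv)
m=((H>5)&(H<18)&(Sa>200)&(V>225));m[:, :150]=0;m[:190]=0;m[:,240:]=0
ys,xs=np.nonzero(m);print("mask",len(xs),cv2.minAreaRect(np.c_[xs,ys].astype(np.float32)),onz(t,(xs.mean(),ys.mean()),.06))
def loop(name,lo,hi):
    m=((H>=lo)&(H<=hi)&(Sa>170)).astype(np.uint8);m[:155]=0;m[180:]=0;m[:,:240]=0;m[:,350:]=0
    ys,xs=np.nonzero(m);print(name,len(xs),xs.min(),xs.max(),ys.min(),ys.max(),end=' ')
    ctr=(xs.min()+xs.max())/2; 
    print(cv2.minAreaRect(np.c_[xs,ys].astype(np.float32)))
loop("blue",105,125);loop("red",0,10);loop("red",170,180);loop("yel",18,32)
# bar centres read by eye
B={}
for n,a,b in [("y",(182,383),(259,384)),("r",(332,394),(407,397)),("b",(481,404),(556,408))]:
    A,Bp=onz(t,f(a,205,70,4),.032),onz(t,f(b,205,70,4),.032);print(n,A,Bp,(A+Bp)/2,np.linalg.norm(A-Bp));B[n]=(A+Bp)/2
d=B["y"]-B["b"];print("spacing",np.linalg.norm(d)/2,"yaw of x axis",np.degrees(np.arctan2(-d[0],d[1])))
g=[tri(t,f(a,205,70,4),s,f(b,300,230,3)) for a,b in [((47,350),(531,48)),((663,398),(28,197))]];print("green",g)
E
```

```text
hook top centre [0.36670514 0.28387365 0.06      ] [0.37233498 0.28507395 0.06      ] (array([0.3683515 , 0.28683993, 0.05512064]), np.float64(0.0036874728621490464))
[0.39695434 0.30563941 0.06      ]
[0.4023404  0.27642822 0.06      ]
[0.33688302 0.26222721 0.06      ]
[0.33109549 0.29124043 0.06      ]
tip [0.52677935 0.31616207 0.052     ] [0.52727691 0.3194962  0.052     ] (array([0.52738186, 0.31715781, 0.05301798]), np.float64(0.002888724950728875))
mask 211 ((185.2701416015625, 261.3641052246094), (21.549381256103516, 9.78990650177002), 79.99201965332031) [0.36724562 0.2843295  0.06      ]
blue 32 325 343 169 172 ((333.9672546386719, 170.5569305419922), (18.086383819580078, 2.172714948654175), 3.3664605617523193)
red 36 288 305 166 169 ((296.48834228515625, 167.68678283691406), (17.154029846191406, 2.432753086090088), 3.5763344764709473)Traceback (most recent call last):
  File "<stdin>", line 20, in <module>
  File "<stdin>", line 17, in loop
    return umr_minimum(a, axis, None, out, keepdims, initial, where)
ValueError: zero-size array to reduction operation minimum which has no identity
```

```bash
python3 - <<'E'
from h import *
t=load("top0");s=load("scene0")
def f(p,x0,y0,k): return ((p[0]+.5)/k-.5+x0,(p[1]+.5)/k-.5+y0)
B={}
for n,a,b in [("y",(182,381),(259,384)),("r",(332,393),(407,397)),("b",(481,404),(556,408))]:
    A,Bp=onz(t,f(a,205,70,4),.032),onz(t,f(b,205,70,4),.032);print(n,A,Bp,(A+Bp)/2,np.linalg.norm(A-Bp));B[n]=(A+Bp)/2
d=B["y"]-B["b"];yaw=np.arctan2(-d[0],d[1]);print("spacing",np.linalg.norm(d)/2,"yaw of x axis",np.degrees(yaw))
g=[tri(t,f(a,205,70,4),s,f(b,300,230,3)) for a,b in [((47,350),(531,48)),((663,398),(28,197))]];print("green",g)
e=g[0][0]-g[1][0];print("len",np.linalg.norm(e),np.degrees(np.arctan2(-e[0],e[1])))
for n in B: print(n,"loop centre",B[n][:2]+.021*np.array([np.cos(yaw),np.sin(yaw)]))
# scene view of blue bar & red, yellow bars
for n,a,b in [("y",(370,190),(433,172)),("r",(250,230),(314,209)),]:
    A,Bp=onz(s,f(a,300,230,3),.032),onz(s,f(b,300,230,3),.032);print("scene",n,A,Bp,(A+Bp)/2)
E
```

```text
y [0.66727478 0.09941734 0.032     ] [0.66371397 0.04019705 0.032     ] [0.66549438 0.0698072  0.032     ] 0.059327246099846395
r [ 0.65540947 -0.01589304  0.032     ] [ 0.65104433 -0.07348796  0.032     ] [ 0.6532269 -0.0446905  0.032    ] 0.057760098970559164
b [ 0.64429191 -0.13021361  0.032     ] [ 0.63989534 -0.18766347  0.032     ] [ 0.64209362 -0.15893854  0.032     ] 0.057617853638722974
spacing 0.11496978666659564 yaw of x axis -5.841054322550846
green [(array([0.65183867, 0.17829305, 0.15804068]), np.float64(0.0031578058880941604)), (array([ 0.60744226, -0.25803248,  0.15701896]), np.float64(0.0028295919411556367))]
len 0.4385795817081783 -5.809888628801113
y loop centre [0.68638535 0.06767004]
r loop centre [ 0.67411787 -0.04682765]
b loop centre [ 0.66298459 -0.16107569]
scene y [0.66008851 0.04582967 0.032     ] [0.66799885 0.10701768 0.032     ] [0.66404368 0.07642367 0.032     ]
scene r [ 0.65055129 -0.06960253  0.032     ] [ 0.65582491 -0.00890136  0.032     ] [ 0.6531881  -0.03925195  0.032     ]
```

```bash
python3 - <<'E'
from h import *
from rig import get_obs
from scipy.spatial.transform import Rotation as Ro
t=load("top0")
o=get_obs();M=Ro.from_quat(o["tool_rot"]).as_matrix();print(M.round(3))
j=M[:,2];print("jaw yaw",np.degrees(np.arctan2(j[1],j[0])))
for n,p,z in [("grey",(392,252),.06),("greytip",(392,202),.05),("jar",(108,245),.07),("greentray",(375,345),.03)]: print(n,onz(t,p,z))
hook=np.array([.3685,.285]);print("shift units",(np.r_[hook,.019]-o["position"])/.025)
E
```

```text
[[ 0.934 -0.001  0.358]
 [-0.358 -0.002  0.934]
 [-0.    -1.    -0.002]]
jaw yaw 69.04201745271506
grey [ 0.38343139 -0.32295948  0.06      ]
greytip [ 0.53671807 -0.32994359  0.05      ]
jar [0.41888839 0.50791041 0.07      ]
greentray [ 0.11545173 -0.26642244  0.03      ]
shift units [  5.81268016 -11.92436447  -8.10739795]
```

>>> arm_command(
  plan=[
    [[1.2,-2.0,0],1.6],
    [[2.0,-3.6,0],3.2],
    [[2.8,-5.4,0],4.8],
    [[3.6,-7.2,-1],6.5],
    [[4.2,-8.8,-2],6.5],
  ],
  fingers=1,
)

```text
time: 0.6
position: [0.3267, 0.3712, 0.1781]
tool_rot: [-0.703, -0.073, 0.071, 0.704]
ft_force: [0.8, -0.0, -1.0]
grip_width: 0.087
```

```bash
python3 - <<'E'
from rig import get_obs
import numpy as np
from scipy.spatial.transform import Rotation as Ro
o=get_obs();j=Ro.from_quat(o["tool_rot"]).as_matrix()[:,2]
print(o["time"],o["position"],np.degrees(np.arctan2(j[1],j[0])),o["q"])
E
```

```text
0.6 [0.32674352 0.37118717 0.17810683] 101.70998275726728 [ 6.22702431e-01  4.17297789e-01  1.80469867e+00 -2.06991424e-04
  9.15628870e-01 -1.15234316e+00]
```

>>> arm_command(
  plan=[
    [[0.8,-1.5,0],0],
    [[1.6,-3.1,-1],0],
    [[1.6,-3.1,-2],0],
    [[1.6,-3.1,-2],0],
    [[1.6,-3.1,-2],0],
  ],
)

```text
time: 1.1
position: [0.3649, 0.2946, 0.1275]
tool_rot: [0.704, 0.071, -0.072, -0.703]
ft_force: [0.0, 0.5, 0.9]
grip_width: 0.0872
```

```bash
python3 - <<'E'
from h import *
from rig import camera
for n in("scene","top"):
    c=camera(n);pickle.dump(c,open(n+"1.pkl","wb"))
crop(load("scene1"),400,120,540,240,5,"pics/s1.png");crop(load("top1"),130,190,260,300,6,"pics/t1.png")
E
```

```text
(no output)
```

View pics/s1.png

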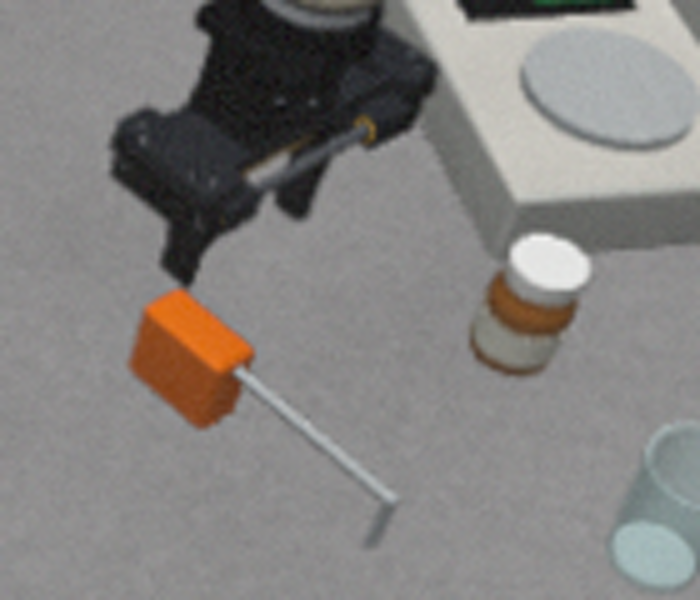

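View pics/t1.png

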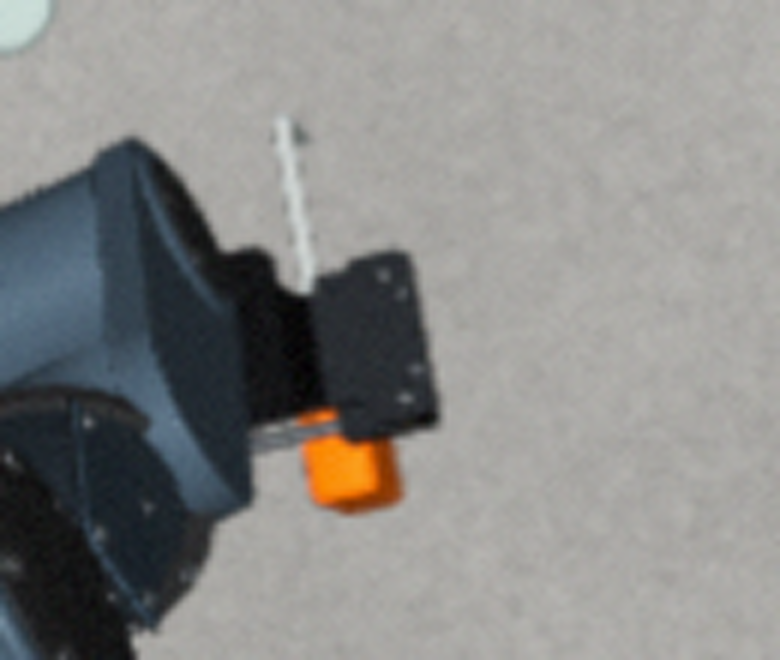

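The scene view shows the open jaws either side of the orange handle line. The top view (handle at about 350,470 in the crop) agrees. I'll check the settled pose, then descend.

>>> arm_command(
  plan=[
    [[0,0,-0.5],0],
    [[0,0,-1],0],
    [[0,0,-1],0],
    [[0,0,-1],0],
  ],
)

```text
time: 1.6
position: [0.3653, 0.2955, 0.1035]
tool_rot: [-0.703, -0.072, 0.071, 0.704]
ft_force: [1.5, 0.4, -0.6]
grip_width: 0.0868
```

>>> arm_command(
  plan=[
    [[0.1,-0.4,0],0],
    [[0.1,-0.4,-1.5],0],
    [[0.1,-0.4,-2.5],0],
    [[0.1,-0.4,-3.3],0],
    [[0.1,-0.4,-3.3],0],
  ],
)

```text
time: 2.1
position: [0.367, 0.2837, 0.0189]
tool_rot: [0.704, 0.07, -0.072, -0.703]
ft_force: [-1.1, 0.2, -0.0]
grip_width: 0.0868
```

>>> arm_command(
  plan=[
    [[0,0,0],0],
    [[0,0,0],0],
    [[0,0,0],0],
    [[0,0,0],0],
    [[0,0,0],0],
  ],
  fingers=-1,
  force=40,
)

```text
time: 2.6
position: [0.368, 0.2847, 0.0207]
tool_rot: [-0.703, -0.072, 0.071, 0.704]
ft_force: [0.1, -0.2, 1.0]
grip_width: 0.0549
```

>>> arm_command(
  plan=[
    [[0,0,0],0],
    [[0,0,0],0],
    [[0,0,0],0],
    [[0,0,0],0],
    [[0,0,0],0],
  ],
)

```text
time: 3.1
position: [0.3679, 0.2848, 0.0202]
tool_rot: [-0.703, -0.071, 0.071, 0.704]
ft_force: [-1.4, 2.0, 2.7]
grip_width: 0.0336
```

>>> arm_command(
  plan=[
    [[0,0,0],0],
    [[0,0,0.4],0],
    [[0,0,1.4],0],
    [[0,0,2.4],0],
    [[0,0,2.4],0],
  ],
)

```text
time: 3.6
position: [0.3692, 0.2851, 0.0826]
tool_rot: [-0.703, -0.073, 0.069, 0.704]
ft_force: [0.3, -0.1, -2.8]
grip_width: 0.0337
```

```bash
python3 - <<'E'
from h import *
from rig import camera
for n in("scene",):
    c=camera(n);pickle.dump(c,open(n+"2.pkl","wb"))
crop(load("scene2"),400,120,540,240,5,"pics/s2.png")
E
```

```text
(no output)
```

View pics/s2.png

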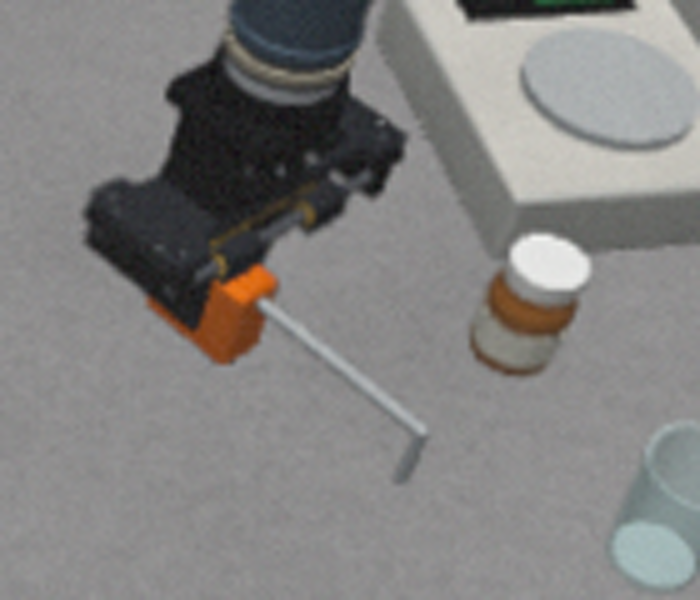

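Hook is lifted cleanly, with the rod bend at about (427,433) in the crop. Now across to in front of the blue tray.

>>> arm_command(
  plan=[
    [[0.3,-1.8,0],-0.6],
    [[0.6,-3.6,0],-1.2],
    [[0.8,-5.4,0],-1.8],
    [[1.0,-7.2,0],-2.4],
    [[1.2,-8.6,0],-3],
  ],
)

```text
time: 4.15
position: [0.3968, 0.0675, 0.0793]
tool_rot: [0.707, -0.023, 0.021, -0.707]
ft_force: [1.1, -0.3, -1.5]
grip_width: 0.0337
```

>>> arm_command(
  plan=[
    [[0.1,-1.8,0],-0.5],
    [[0.3,-3.6,0],-0.5],
    [[0.5,-5.2,0],-0.5],
    [[0.7,-6.8,0],-0.5],
    [[0.8,-7.6,0],-0.5],
  ],
)

```text
time: 4.65
position: [0.4184, -0.124, 0.0793]
tool_rot: [0.706, -0.038, 0.038, -0.706]
ft_force: [-0.1, 0.6, -1.6]
grip_width: 0.0338
```

>>> arm_command(
  plan=[
    [[0,0,0],0],
    [[0,0,0],0],
  ],
)

```text
time: 4.85
position: [0.4165, -0.12, 0.0793]
tool_rot: [-0.706, 0.038, -0.036, 0.707]
ft_force: [-0.6, -0.3, -2.0]
grip_width: 0.0339
```

```bash
cat > st.py <<'E'
from rig import get_obs
import numpy as np
from scipy.spatial.transform import Rotation as Ro
o=get_obs();j=Ro.from_quat(o["tool_rot"]).as_matrix()[:,2]
y=np.degrees(np.arctan2(j[1],j[0]))-90
a=np.radians(y);print(o["time"],o["position"],"yaw",y,"prong",o["position"][:2]+.158*np.array([np.cos(a),np.sin(a)]),"ft",o["ft_force"].round(1),o["grip_width"],"q6",o["q"][5])
E
python3 st.py
```

```text
4.85 [ 0.41648958 -0.12000157  0.07932818] yaw -6.043998827974747 prong [ 0.57361131 -0.13663773] ft [-0.6 -0.3 -2. ] 0.03393780434609994 q6 -2.0050041559677956
```

```bash
python3 - <<'E'
from h import *
from rig import camera
for n in("scene","top"):
    c=camera(n);pickle.dump(c,open(n+"3.pkl","wb"))
crop(load("scene3"),280,190,460,330,4,"pics/s3.png");crop(load("top3"),260,130,400,250,5,"pics/t3.png")
E
```

```text
(no output)
```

View pics/s3.png

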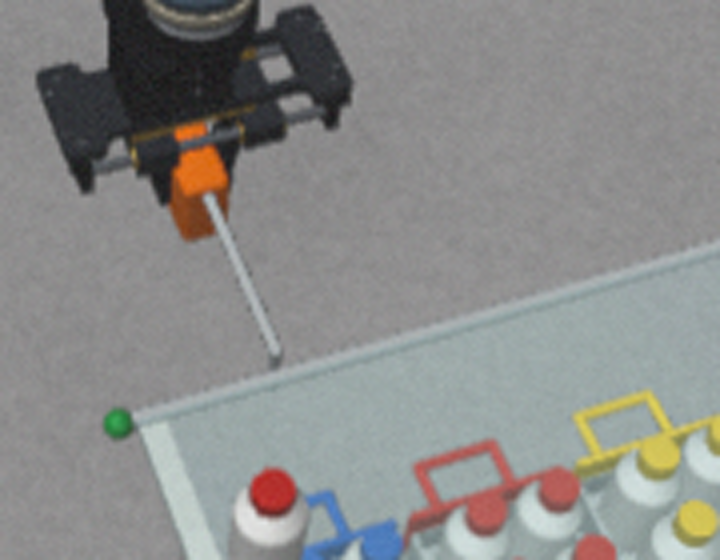

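View pics/t3.png

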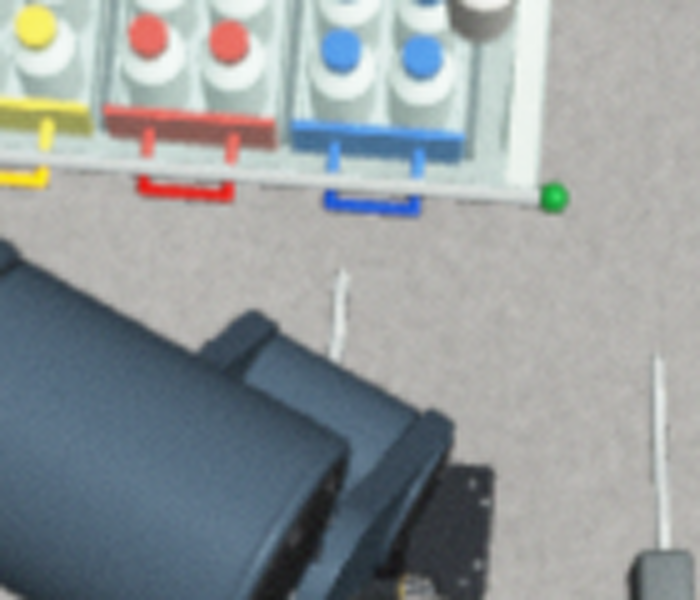

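```bash
python3 - <<'E'
from h import *
t=load("top3");s=load("scene3")
def f(p,x0,y0,k): return ((p[0]+.5)/k-.5+x0,(p[1]+.5)/k-.5+y0)
a=f((343,271),260,130,5);b=f((277,352),280,190,4)
print(tri(t,a,s,b),onz(t,a,.111),onz(s,b,.111))
# blue bar ends in this crop (z .032)
A=onz(t,f((326,203),260,130,5),.032);B=onz(t,f((420,208),260,130,5),.032);print(A,B,(A+B)/2)
E
```

```text
(array([ 0.5795643 , -0.13859734,  0.1129907 ]), np.float64(0.0017330094765126995)) [ 0.57977343 -0.13939729  0.111     ] [ 0.57879925 -0.13709911  0.111     ]
[ 0.64564849 -0.1300079   0.032     ] [ 0.64124727 -0.18761851  0.032     ] [ 0.64344788 -0.15881321  0.032     ]
```

Prong tip measured at (0.579,-0.138,0.113), consistent with the arm pose and the hook's size. Now advancing above the loop under the shelf.

>>> arm_command(
  plan=[
    [[0,-0.6,0],0],
    [[1,-0.7,0],0],
    [[2,-0.8,0],0],
    [[3,-0.9,0],0],
    [[3.5,-0.95,0],0],
  ],
)

```text
time: 5.45
position: [0.5073, -0.143, 0.0801]
tool_rot: [0.706, -0.035, 0.036, -0.706]
ft_force: [-0.5, 0.5, -1.5]
grip_width: 0.0338
```

>>> arm_command(
  plan=[
    [[0,0,0],0],
    [[0,0,0],0],
  ],
)

```text
time: 5.65
position: [0.5038, -0.1423, 0.0796]
tool_rot: [-0.706, 0.037, -0.035, 0.707]
ft_force: [-1.3, 0.4, -1.4]
grip_width: 0.0336
```

```bash
python3 st.py; python3 - <<'E'
from h import *
from rig import camera
for n in("scene","top"):
    c=camera(n);pickle.dump(c,open(n+"4.pkl","wb"))
crop(load("scene4"),290,210,430,330,5,"pics/s4.png");crop(load("top4"),280,120,400,220,6,"pics/t4.png")
E
```

```text
5.65 [ 0.50383884 -0.14232195  0.0796426 ] yaw -5.838099548519338 prong [ 0.66101934 -0.15839337] ft [-1.3  0.4 -1.4] 0.03361694580814579 q6 -1.9576723248890988
```

View pics/s4.png

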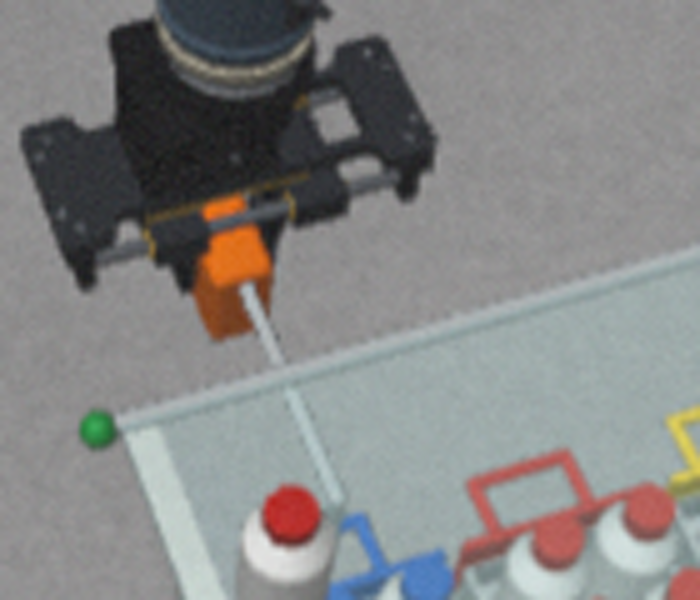

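View pics/t4.png

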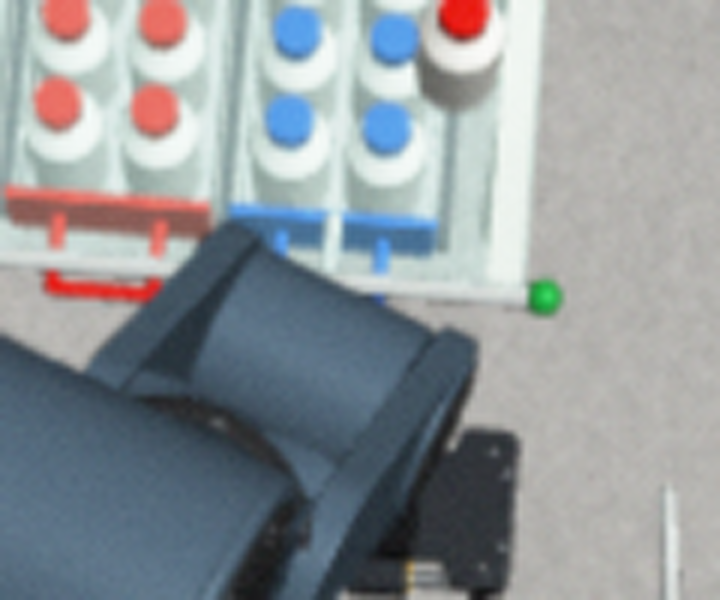

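Rod end lies between the blue loop's two arms (crop x≈333 vs 282/380). Lowering into the loop.

>>> arm_command(
  plan=[
    [[0.05,-0.05,-0.5],0],
    [[0.05,-0.05,-1],0],
    [[0.05,-0.05,-1.5],0],
    [[0.05,-0.05,-2],0],
    [[0.05,-0.05,-2],0],
  ],
)

```text
time: 6.25
position: [0.5049, -0.1448, 0.0278]
tool_rot: [-0.705, 0.038, -0.035, 0.707]
ft_force: [-0.6, -0.0, -1.7]
grip_width: 0.034
```

>>> arm_command(
  plan=[
    [[0,0,0],0],
    [[0,0,0],0],
  ],
)

```text
time: 6.45
position: [0.5068, -0.1456, 0.0303]
tool_rot: [0.706, -0.037, 0.037, -0.706]
ft_force: [-0.2, -0.4, -2.4]
grip_width: 0.0335
```

```bash
python3 st.py; python3 - <<'E'
from h import *
from rig import camera
for n in("scene","top"):
    c=camera(n);pickle.dump(c,open(n+"5.pkl","wb"))
crop(load("scene5"),290,210,430,330,5,"pics/s5.png");crop(load("top5"),280,120,400,220,6,"pics/t5.png")
E
```

```text
6.45 [ 0.50676786 -0.14555852  0.03027583] yaw -5.959816198283079 prong [ 0.66391386 -0.16196381] ft [-0.2 -0.4 -2.4] 0.03348301385672957 q6 -1.9585749509067223
```

View pics/s5.png

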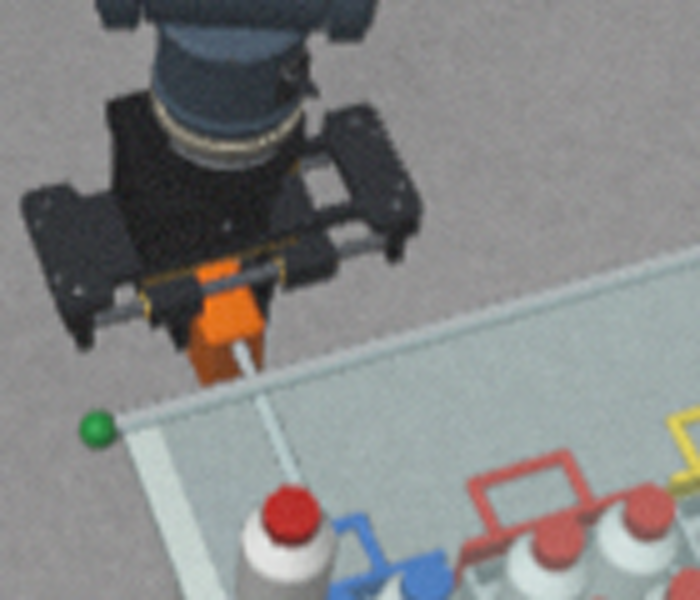

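View pics/t5.png

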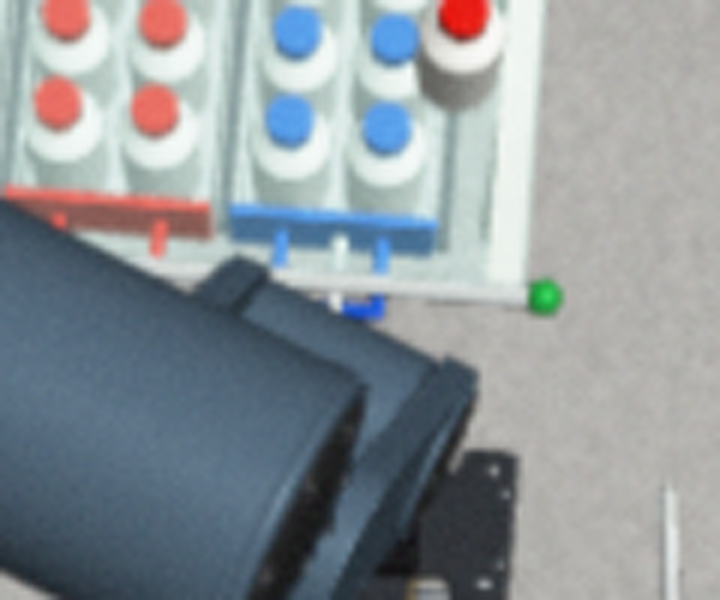

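Top view: the rod passes between the loop arms (282/382), tip just short of the plate, and no contact force. Pulling about 96 mm (≈14 mm slack).

>>> arm_command(
  plan=[
    [[-0.3,0.03,0],0],
    [[-0.6,0.06,0],0],
    [[-1.0,0.1,0],0],
    [[-1.4,0.14,0],0],
    [[-1.8,0.18,0],0],
  ],
)

```text
time: 7.05
position: [0.4618, -0.1415, 0.0306]
tool_rot: [0.707, -0.036, 0.038, -0.706]
ft_force: [3.2, -0.6, -1.0]
grip_width: 0.0336
```

>>> arm_command(
  plan=[
    [[-0.4,0.04,0],0],
    [[-0.8,0.08,0],0],
    [[-1.2,0.12,0],0],
    [[-1.6,0.16,0],0],
    [[-2.0,0.2,0],0],
  ],
)

```text
time: 7.55
position: [0.4109, -0.136, 0.0302]
tool_rot: [0.706, -0.037, 0.037, -0.706]
ft_force: [3.6, -1.9, -0.7]
grip_width: 0.0336
```

>>> arm_command(
  plan=[
    [[0,0,0],0],
    [[0,0,0],0],
  ],
)

```text
time: 7.75
position: [0.4093, -0.1347, 0.0298]
tool_rot: [-0.705, 0.038, -0.035, 0.707]
ft_force: [0.2, 0.7, -2.5]
grip_width: 0.034
```

```bash
python3 st.py; python3 - <<'E'
from h import *
from rig import camera
for n in("scene","top"):
    c=camera(n);pickle.dump(c,open(n+"6.pkl","wb"))
crop(load("scene6"),270,190,430,310,5,"pics/s6.png");crop(load("top6"),280,120,400,220,6,"pics/t6.png")
E
```

```text
7.75 [ 0.40931349 -0.13471412  0.02980879] yaw -5.944110471681327 prong [ 0.56646399 -0.15107633] ft [ 0.2  0.7 -2.5] 0.033953134696289584 q6 -2.044954316383871
```

View pics/s6.png

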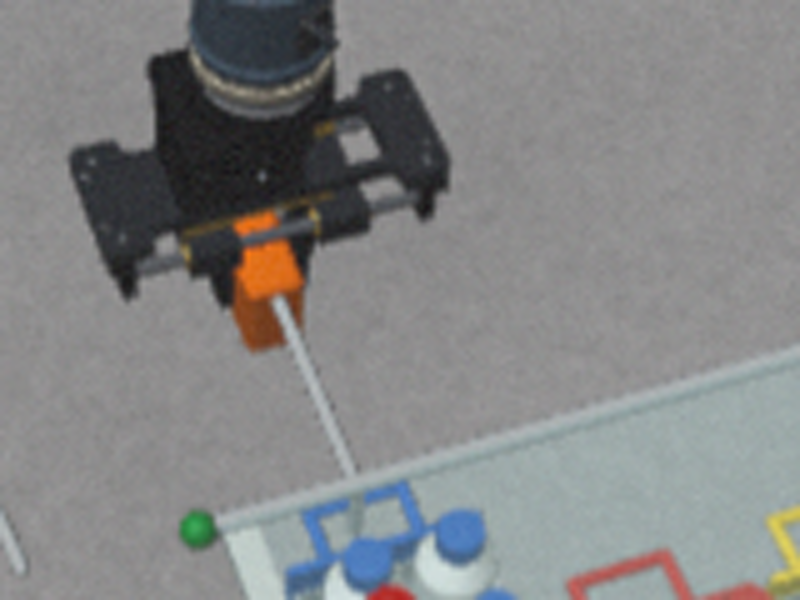

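View pics/t6.png

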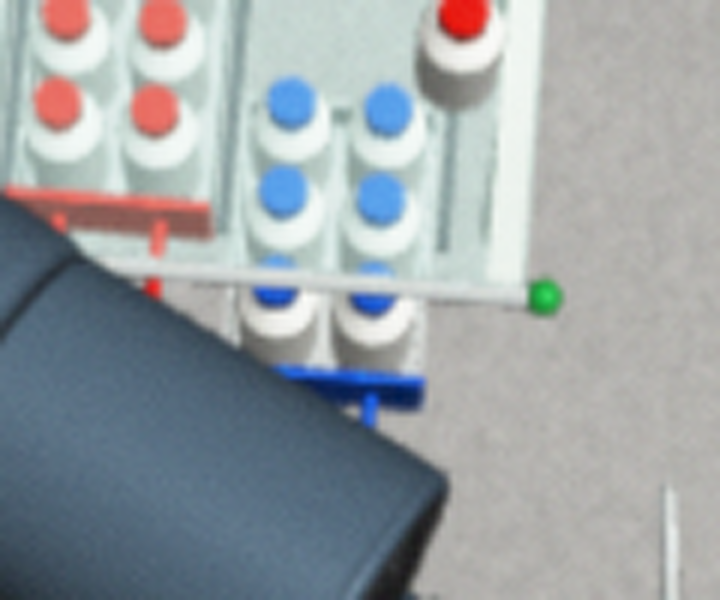

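```bash
python3 - <<'E'
from h import *
t=load("top6")
def f(p): return ((p[0]+.5)/6-.5+280,(p[1]+.5)/6-.5+120)
for a,b in [((435,218),(424,381)),]:
    A=onz(t,f(a),.056);B=onz(t,f(b),.056);print(A,B,np.linalg.norm(A-B))
A=onz(t,f((388,128)),.1);B=onz(t,f((380,200)),.1)
s0=load("top5")
def cap(c,box):
    x0,y0,x1,y1=box;h=cv2.cvtColor(c["pixels"][y0:y1,x0:x1],cv2.COLOR_RGB2HSV)
    m=((h[...,0]>98)&(h[...,0]<125)&(h[...,1]>120)).astype(np.uint8)
    n,_,st,ce=cv2.connectedComponentsWithStats(m);return [(onz(c,ce[i]+[x0,y0],.1).round(4),st[i,4]) for i in range(1,n) if st[i,4]>15]
print(cap(load("top5"),(300,80,360,150)));print(cap(t,(300,80,360,160)))
g=np.array([[.6518,.1783],[.6074,-.2580]]);  # green balls
u=np.array([np.cos(np.radians(-5.83)),np.sin(np.radians(-5.83))])
print("plate top edge rel. shelf front line along x:",[(P[:2]-g.mean(0))@u for P in (onz(t,f((435,218)),.056),onz(t,f((424,381)),.056))])
E
```

```text
[ 0.68129387 -0.21368936  0.056     ] [ 0.59631827 -0.20597317  0.056     ] 0.0853252125967967
[(array([ 0.8096, -0.1495,  0.1   ]), np.int32(45)), (array([ 0.8042, -0.195 ,  0.1   ]), np.int32(34)), (array([ 0.7637, -0.1451,  0.1   ]), np.int32(44)), (array([ 0.7594, -0.1928,  0.1   ]), np.int32(45)), (array([ 0.7186, -0.1406,  0.1   ]), np.int32(47)), (array([ 0.713 , -0.1885,  0.1   ]), np.int32(44))]
[(array([ 0.7273, -0.1416,  0.1   ]), np.int32(42)), (array([ 0.7223, -0.1892,  0.1   ]), np.int32(44)), (array([ 0.6823, -0.1372,  0.1   ]), np.int32(44)), (array([ 0.677 , -0.1846,  0.1   ]), np.int32(48))]
plate top edge rel. shelf front line along x: [np.float64(0.06908461006526313), np.float64(-0.016235254480533447)]
```

The tray has moved about 83 mm: the plate is roughly 16 mm in front of the shelf edge, and the red and yellow trays are unmoved. Now easing off the bar and lifting out.

>>> arm_command(
  plan=[
    [[0.3,-0.03,0],0],
    [[0.3,-0.03,0],0],
    [[0.3,-0.03,0.8],0],
    [[0.3,-0.03,1.6],0],
    [[0.3,-0.03,2.4],0],
  ],
)

```text
time: 8.35
position: [0.4189, -0.1364, 0.0906]
tool_rot: [-0.706, 0.037, -0.036, 0.706]
ft_force: [1.5, -0.2, -2.3]
grip_width: 0.0336
```

>>> arm_command(
  plan=[
    [[0,0,0.3],0],
    [[0,0,0.3],0],
  ],
)

```text
time: 8.55
position: [0.4197, -0.1369, 0.0984]
tool_rot: [0.707, -0.036, 0.037, -0.706]
ft_force: [0.9, 0.2, -2.8]
grip_width: 0.0337
```

```bash
python3 st.py
```

```text
8.55 [ 0.41972789 -0.13694636  0.09842774] yaw -5.936206599111529 prong [ 0.57688064 -0.15328689] ft [ 0.9  0.2 -2.8] 0.03365552865335892 q6 -2.036664483849384
```

>>> arm_command(
  plan=[
    [[-0.3,1.8,0],0],
    [[-0.4,3.6,0],0],
    [[-0.5,5.4,0],0],
    [[-0.6,7.2,0],0],
    [[-0.7,8.8,0],0],
  ],
)

```text
time: 9.05
position: [0.4004, 0.0852, 0.0967]
tool_rot: [-0.706, 0.038, -0.036, 0.706]
ft_force: [0.2, -0.1, -2.3]
grip_width: 0.0337
```

>>> arm_command(
  plan=[
    [[0,1.0,0],0],
    [[0,1.4,0],0],
    [[0,1.4,0],0],
    [[0,1.4,0],0],
  ],
)

```text
time: 9.45
position: [0.4015, 0.1178, 0.0972]
tool_rot: [0.706, -0.037, 0.036, -0.706]
ft_force: [-0.0, -0.8, -2.0]
grip_width: 0.0336
```

```bash
python3 st.py; python3 - <<'E'
from h import *
from rig import camera
for n in("scene","top"):
    c=camera(n);pickle.dump(c,open(n+"7.pkl","wb"))
cv2.imwrite("pics/s7.png",load("scene7")["pixels"][:,:,::-1]);
crop(load("top7"),180,60,400,260,3,"pics/t7.png")
E
```

```text
9.45 [0.40149676 0.11778562 0.09720157] yaw -5.95186885882363 prong [0.55864504 0.10140213] ft [-0.  -0.8 -2. ] 0.03355615399047425 q6 -1.4493581526976103
```

View pics/s7.png

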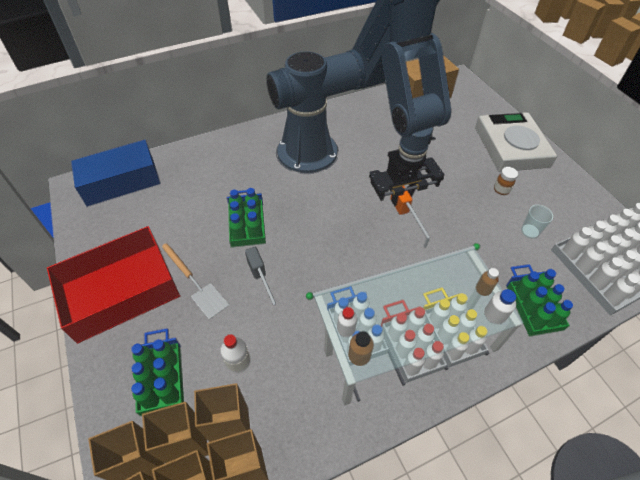

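View pics/t7.png

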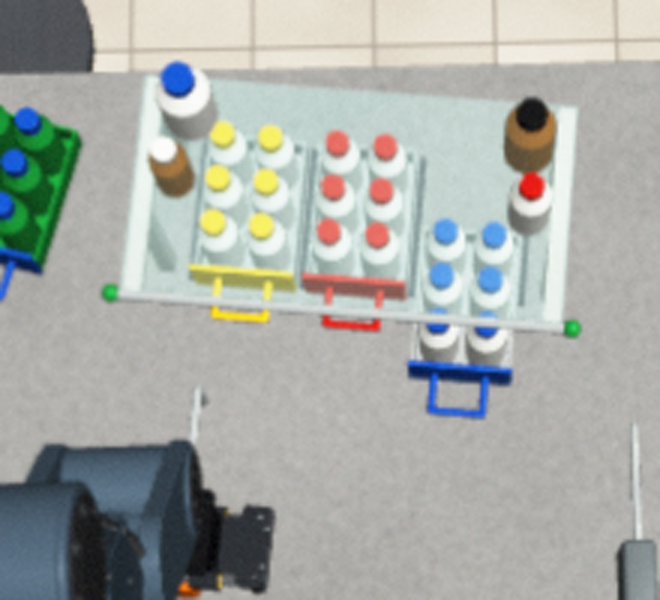

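The blue tray is out with its bottles standing, the whole loop (≈455,395 in crop) is in front of the edge, and red and yellow are shut. The hook is over clear bench, so I'll set it down.

>>> arm_command(
  plan=[
    [[0,0,-1],0],
    [[0,0,-2],0],
    [[0,0,-2.6],0],
    [[0,0,-2.8],0],
    [[0,0,-2.9],0],
  ],
)

```text
time: 10.05
position: [0.4016, 0.1175, 0.0248]
tool_rot: [0.706, -0.038, 0.037, -0.706]
ft_force: [0.5, 0.4, -1.6]
grip_width: 0.0338
```

>>> arm_command(
  plan=[
    [[0,0,0],0],
    [[0,0,0],0],
    [[0,0,0],0],
  ],
)

```text
time: 10.35
position: [0.402, 0.1183, 0.0258]
tool_rot: [-0.706, 0.036, -0.037, 0.706]
ft_force: [0.3, -0.0, -1.5]
grip_width: 0.0336
```

```bash
python3 st.py
```

```text
10.35 [0.40202798 0.1182995  0.0258073 ] yaw -5.959334358884249 prong [0.55917412 0.10189554] ft [ 0.3 -0.  -1.5] 0.033599828825451816 q6 -1.4486446250885943
```

>>> arm_command(
  plan=[
    [[0,0,-0.1],0],
    [[0,0,-0.16],0],
    [[0,0,-0.16],0],
    [[0,0,-0.16],0],
  ],
)

```text
time: 10.75
position: [0.4015, 0.1184, 0.0211]
tool_rot: [0.706, -0.037, 0.037, -0.706]
ft_force: [0.3, -0.8, -1.5]
grip_width: 0.0339
```

>>> arm_command(
  plan=[
    [[0,0,-0.04],0],
    [[0,0,-0.04],0],
    [[0,0,-0.04],0],
  ],
)

```text
time: 11.05
position: [0.4016, 0.1184, 0.0202]
tool_rot: [-0.706, 0.037, -0.037, 0.706]
ft_force: [0.4, -0.5, 0.2]
grip_width: 0.0336
```

```bash
python3 st.py
```

```text
11.05 [0.4015514  0.11836707 0.02022185] yaw -5.9595967596353745 prong [0.55869747 0.10196238] ft [ 0.4 -0.5  0.2] 0.033646637758099084 q6 -1.4485563868292843
```

Weight is off the gripper (fz went from -1.5 to +0.2), so the handle is on the bench. Opening.

>>> arm_command(
  plan=[
    [[0,0,0],0],
    [[0,0,0],0],
    [[0,0,0],0],
    [[0,0,0],0],
    [[0,0,0],0],
  ],
  fingers=1,
)

```text
time: 11.55
position: [0.4015, 0.1183, 0.0201]
tool_rot: [-0.706, 0.037, -0.037, 0.706]
ft_force: [-1.5, -0.9, 1.2]
grip_width: 0.0658
```

>>> arm_command(
  plan=[
    [[0,0,0],0],
    [[0,0,0],0],
    [[0,0,0],0],
    [[0,0,0],0],
    [[0,0,0],0],
  ],
)

```text
time: 12.05
position: [0.4015, 0.1183, 0.0201]
tool_rot: [0.706, -0.037, 0.037, -0.706]
ft_force: [0.6, -0.3, 0.2]
grip_width: 0.0867
```

>>> arm_command(
  plan=[
    [[0,0,1],0],
    [[0,0,2],0],
    [[0,0,4],0],
    [[0,0,5.5],0],
    [[0,1,6.5],0],
  ],
)

```text
time: 12.55
position: [0.4024, 0.1423, 0.1852]
tool_rot: [0.706, -0.037, 0.039, -0.706]
ft_force: [0.9, 0.2, -0.2]
grip_width: 0.087
```

>>> arm_command(
  plan=[
    [[0,1.8,0],0],
    [[0,3.6,0],0],
    [[0,5.4,0],0],
    [[0,7,0],0],
    [[0,8,0],0],
  ],
)

```text
time: 13.05
position: [0.401, 0.346, 0.1827]
tool_rot: [-0.706, 0.036, -0.036, 0.706]
ft_force: [0.4, -0.3, -0.5]
grip_width: 0.0869
```

```bash
python3 st.py; python3 - <<'E'
from h import *
from rig import camera
for n in("scene","top"):
    c=camera(n);pickle.dump(c,open(n+"8.pkl","wb"))
crop(load("scene8"),290,120,530,320,3,"pics/s8.png")
crop(load("top8"),180,60,400,260,3,"pics/t8.png")
E
```

```text
13.05 [0.4010393  0.3460491  0.18266842] yaw -5.835651929271648 prong [0.55822049 0.32998439] ft [ 0.4 -0.3 -0.5] 0.08691771689113707 q6 -0.968740258634367
```

View pics/s8.png

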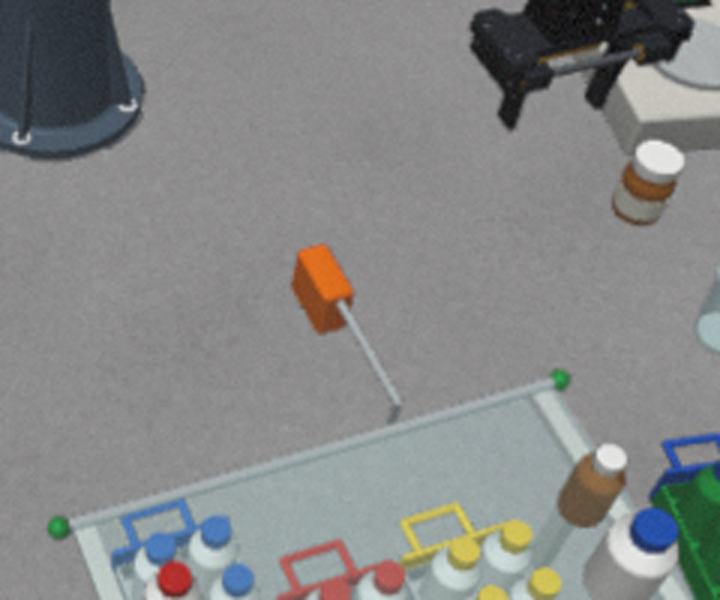

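View pics/t8.png

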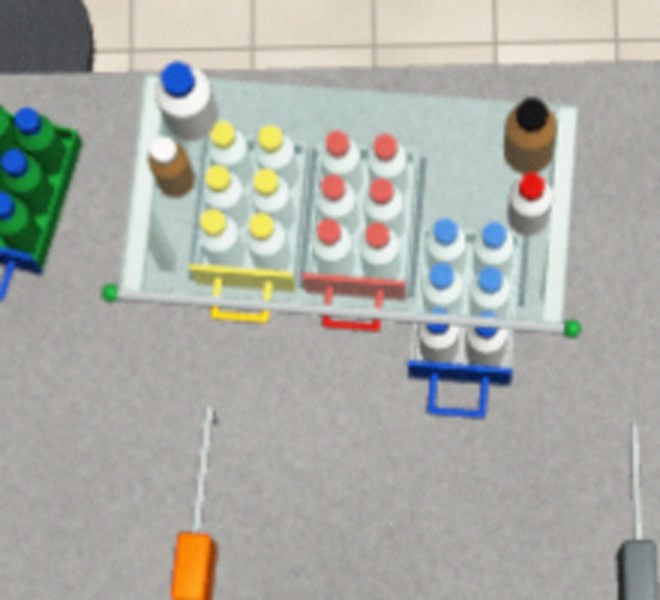

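The hook stands upright and free (handle at 195,565), the blue loop is fully clear of the edge, and red and yellow are unchanged. One settle and numeric check, then hand in.

>>> arm_command(
  plan=[
    [[0,0,0],0],
    [[0,0,0],0],
    [[0,0,0],0],
  ],
)

```text
time: 13.45
position: [0.4014, 0.342, 0.1825]
tool_rot: [0.706, -0.038, 0.037, -0.706]
ft_force: [0.1, -0.1, -0.4]
grip_width: 0.0869
```

```bash
python3 - <<'E'
from h import *
from rig import hand_in,get_obs
t=load("top8");t0=load("top0")
def f(p): return ((p[0]+.5)/3-.5+180,(p[1]+.5)/3-.5+60)
u=np.array([np.cos(np.radians(-5.83)),np.sin(np.radians(-5.83))]);g=np.array([.6296,-.04])
for n,p,z in [("plate",(410,363),.056),("plate",(511,371),.056),("bar",(457,413),.032)]: print(n,onz(t,f(p),z),"rel shelf edge",(onz(t,f(p),z)[:2]-g)@u)
d=cv2.absdiff(t["pixels"],t0["pixels"])[90:170,240:312].max();print("max change in red/yellow region",d)
o=get_obs();print(o["time"],o["ft_force"].round(1),abs(o["joint_velocities"]).max())
print(hand_in())
E
```

```text
plate [ 0.60597631 -0.10396559  0.056     ] rel shelf edge -0.017004054161521266
plate [ 0.59555722 -0.20520132  0.056     ] rel shelf edge -0.017086011628674163
bar [ 0.55955808 -0.15037745  0.032     ] rel shelf edge -0.058467804677501345
max change in red/yellow region 20
13.45 [ 0.1 -0.1 -0.4] 0.004608276455027229
the job is handed in; nothing more can be done
None
```

The blue-capped tray is drawn out about 83 mm and the orange hook is back on the bench, upright and released. The job is handed in at 13.5 s of the 45 s allowed.

I gripped the hook by its handle, reached it under the shelf into the blue loop and pulled. I then eased it off the bar, lifted it out and set it down at about (0.40, 0.12).

**Last checks:**
- **Blue tray:** the front plate stands 17 mm in front of the shelf edge at both corners, and the loop's front bar 58 mm, so the whole loop is clear.
- **Red and yellow trays:** the images show only noise-level change there, so both are still shut.
- **Bottles:** all are standing.
- **Forces:** the forces I read were low, about 4 N at most during the pull.
- **Arm:** open, at rest and touching nothing.

No check failed. The only disagreement was in the measurements: the two cameras differed by 2–6 mm on some points, which was within the room the loop allowed.

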